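# Knock a moulded test bar out of its mould and tray it

## Robot

A 6-joint arm with a two-finger parallel gripper is mounted at the origin on the work surface. World frame = base frame: x ahead of the robot, y to its left, z up, the work surface at z = 0. Lengths are in mm, angles in rad, forces in N, time in s.
With the tool pointing down it reaches from about 350 to 975 mm from the base axis. Payload 7.1 kg.
Tool frame: the origin (TCP) lies at the very end of the fingers, on their centre line; the grasp point (between the pads) lies 19 mm behind it (ctrl.tcp_to_grasp is the distance from the TCP to the grasp point, in mm); z points along the fingers, x is the direction in which the jaws open and shut, and the axes are right-handed (so a half turn about z gives the same grasp; the last joint's range is limited). The gripper opens to 88 mm and grips with 3 to 60 N. Pads are 20 mm wide; open, the fingers measure 115 mm over their backs; the gripper's body (75 mm by 178 mm) begins 61 mm behind the grasp point.
Start: joints at [-1.216, 0.423, 1.63, -0, 1.089, -0.019], TCP at [228.238, -581.818, 202.175] pointing down, gripper open.
Joint ranges: [-3, 3], [-0.9, 2.11], [0.09, 2.58], [-1.31, 4.45], [0.11, 2.69], [-2.54, 2.54]. Speed limits (rad/s): [2.39, 2.39, 3.01, 3.14, 3.14, 3.14].

## Interface

Orientations are given as a rotation vector (axis times angle).
In Python, from workcell import get_obs, viewer, ctrl, masks_of gives the robot as it stands. The module is installed in compiled form; this text tells all that it offers.
- The arm moves only by the shell command python3 -m inch 'ROWS'. ROWS is JSON, a list of rows, each an object of numbers: "tx", "ty", "tz": the shift along the tool's x, y, z in cm; "ax", "ay", "az": the turn, a rotation vector about the tool's x, y, z in degrees; "jaw": the opening, from 0 (shut) to 1 (fully open). In form: [{"tx": .., "ty": .., "tz": .., "ax": .., "ay": .., "az": .., "jaw": ..}, ...]. A call has 1 to 12 rows; each row shifts and turns the commanded pose from where the row before left it, along the tool's axes as they then stand; what a row does not reach is not made up. A row lasts 1/8 s, in which the tool goes at most 62.5 mm and 10.7 degrees, less where a joint would pass 70% of its speed; a pose out of reach is approached as far as the arm can. A call is refused whole if a number of a shift passes 6.25 or a number of a turn 10.7, either way. A call with a gripper value outside its range is refused whole. The fingers move at their own pace and stop on an object; the grip force is fixed at half the most. Time passes only in rows, so rows that do not move let the fingers close. It gives the time, the measured TCP pose, the force and the opening at its end, in the units of the state.
- get_obs(): the state, without advancing time (a new reading comes with each control period).
- viewer.get_image(name): name is "side" or "top" or "wrist"; returns (picture, depth): 480x640x3 uint8, red, green, blue; 480x640 float32, mm along the optical axis (not along the pixel's ray), 0 where there is no reading.
- viewer.get_calibration(name): a dict with "fx", "fy", "cx", "cy" (pixels), "distortion" ([k1, k2, p1, p2, k3] as OpenCV has them; the pictures are not rectified), "rvec" (rotation vector, rad) and "tvec" (3), from world to camera coordinates, as OpenCV has them. Camera axes: x right, y down, z forward; pixel columns grow to the right and rows downward; lengths in mm; the calibration is good to about 2 mm. A picture is of the moment at which its call begins: read the wrist's pose just before it. get_calibration takes no time and is no camera call; for the wrist camera it gives the pose at the moment of the call.
- ctrl.close_job(): hands the job in, once; it reports no verdict.
Trained networks look in the newest picture that a camera, given by its name, has taken for a name from the list of things; names that differ only in an ending like _2 or _b are one class to them, and where a whole thing is asked for, a point or a joint stands for the part that bears it (a point fixed in the world has none). Each returns a list of dicts, best first, with "score" (0 to 1); they miss things now and then, are a little off and sometimes report something else, mostly with a low value. They report only what shows in the picture. A call takes as long as a camera call. They do not tell look-alikes from the thing itself.
- masks_of(camera, thing): "pixels" (480x640 bool, what is visible of it) and "location" ([column, row] in pixels, amid what is visible of it).
The state is a dict: "t": time; "qpos": joint angles; "qvel": joint speeds; "joint_torque": joint torques, N m; "ee_pos": TCP position; "orientation": TCP orientation; "ft_force": force on the tool from outside, world axes, zero at the start; "moment": the same for the moment, N m; "width": finger opening in mm.
Only numpy, scipy, OpenCV 4.12 (cv2) and the standard library are available. Lean on these libraries where they do the work, as an engineer would, in place of code of your own. Each camera call takes 0.05 s, during which the arm holds its last target. There are 200 camera calls.

## Task

A moulded test bar is stuck below the rim of the steel mould, where fingers cannot get hold of it. Raise the knockout rod by its T-handle, at least three quarters of its travel, so that the bar stands up out of the pocket on the rod, then take the bar and set it down (do not drop it) flat, the same way up, in the empty compartment of the tray. Leave the finished bar in the other compartment and the bottles and tools around as they are.

Things in the scene. Friction and masses are not known exactly. Their poses are not given: they have to be found in the camera images.
- mould: Steel mould block on a dark stand, fixed to the bench; footprint 150 (x) x 110 (y) mm, top face (130 x 100 mm, flat) 120 mm above the bench. Origin: centre of its underside, on the bench. In the middle of the top is a rectangular pocket 83 mm (along its x) x 39 mm (along its y), 35 mm deep. A knockout rod comes up through a hole in the pocket floor; its crosshead sticks out below on the mould's -y side and carries an upright post with a T-handle.
- pocket (a point): centre of the pocket's mouth, level with the mould's top face; axes as the mould's.
- knockout (a joint): height of the knockout rod, m: 0 fully down, 0.030 fully up (end stop). Slides straight up with about 10 N including its weight (and 1 to 2 N more for the bar) and some damping (25 N per m/s); stays by friction wherever it is left, also with the bar on it. At 0 the 24 mm round rod end is 1 mm below the pocket floor; further up it meets the middle of the bar, which then rises with it.
- handle (a point): centre of the T-handle's cross bar, which is 80 mm long along the mould's x and 16 x 16 mm in section; it stands 110 mm from the pocket centre on the mould's -y side, 120 mm above the bench (level with the mould top) when the rod is down, and moves up with the rod. A 12 mm post carries it from below at its middle; free space all round (50 mm to the mould block).
- bar: Brown phenolic plastic test bar, 80 (x) x 36 (y) x 30 (z) mm, 80 to 160 g. Origin: centre of its underside. At the start it lies on the pocket floor, 85 mm above the bench, aligned with the pocket with 1.5 mm play all round, its top 5 mm below the rim; with the rod fully up it stands 24 mm above the rim, its lowest 6 mm still guided by the pocket.
- tray: Aluminium tray, fixed to the bench, 130 (x) x 220 (y) x 20 (z) mm, walls 4 mm, floor 4 mm thick. Origin: centre of its underside. A 4 mm wall along its x axis, as high as the rim, parts it into two equal compartments 122 x 104 mm, centred at y = +55 mm and y = -55 mm in its frame. The one at +y is empty; the one at -y holds a finished bar.
- finished_bar: A bar just like the first one, already lying in the tray's -y compartment; leave it there. Origin: centre of its underside.
- jar: White jar with black lid, 64 mm across, 100 mm tall, a bystander. Origin: centre of its underside.
- beaker: Glass beaker, 72 mm across, 90 mm tall, a bystander. Origin: centre of its underside.
- amber_bottle: Amber glass bottle, 60 mm across, 130 mm tall, a bystander. Origin: centre of its underside.
- white_bottle: White plastic bottle, 64 mm across, 120 mm tall, a bystander. Origin: centre of its underside.
- weight: Brass balance weight, 50 mm across, 70 mm tall, a bystander. Origin: centre of its underside.
- brush: Hand brush lying on the bench near the robot, a bystander.
- spatula: Spatula lying on the bench near the robot, a bystander.
There are look-alikes about, which are no part of the job. Leave any blue or purple look-alike of the mould alone.

How it is judged:
By the outcome, as a careful person would: the job done as asked, in the order asked, and still so for the second after the job is handed in, with the robot touching nothing.
It also fails if it takes over 51 s, if anything falls off the work surface, if the arm or the gripper's body presses on something with over 40 N, if the wrist force passes 120 N, or if a joint passes its speed limit or range.

## Working session

There is one attempt and no reset: what is moved stays moved. The work goes in short steps, Python scripts to look and compute and a shell command to move; the robot and the scene stay as the last step left them, time stands still between calls to the robot, and variables do not carry over. Pictures are saved under pics/ and viewed, about 8 in all and at most 12, crops included, and the job is handed in when it is done.

```bash
mkdir -p pics; cat > h.py <<'E'
import numpy as np, cv2
from workcell import get_obs, viewer, ctrl, masks_of
def shot(n):
    p,d=viewer.get_image(n); return p,d,viewer.get_calibration(n)
def save(p,f): cv2.imwrite('pics/'+f,cv2.cvtColor(np.ascontiguousarray(p),cv2.COLOR_RGB2BGR))
def world(c,d,uv):
    """pixels Nx2 + depth -> world mm"""
    uv=np.asarray(uv,float).reshape(-1,2)
    K=np.array([[c['fx'],0,c['cx']],[0,c['fy'],c['cy']],[0,0,1]])
    n=cv2.undistortPoints(uv[:,None],K,np.array(c['distortion'],float))[:,0]
    z=d[uv[:,1].astype(int),uv[:,0].astype(int)]
    X=np.c_[n*z[:,None],z]
    R=cv2.Rodrigues(np.array(c['rvec'],float))[0]
    return ((X-np.ravel(c['tvec']))@R)[z>0]
def maskpts(c,d,m):
    v,u=np.nonzero(m); return world(c,d,np.c_[u,v])
E
python3 - <<'E'
from h import *
ims=[]
for n in('top','side'):
    p,d,c=shot(n); save(p,n+'0.png'); np.savez(n+'0.npz',p=p,d=d,**{k:np.array(v) for k,v in c.items()})
    for t in('mould','tray','bar','handle','finished_bar'):
        for r in masks_of(n,t)[:4]:
            w=maskpts(c,d,r['pixels'])
            print(n,t,round(r['score'],2),np.round(r['location']),r['pixels'].sum(),np.round(np.median(w,0)) if len(w) else '', np.round(np.percentile(w,98,axis=0)) if len(w) else '',np.round(np.percentile(w,2,axis=0)) if len(w) else '')
print(get_obs())
E
```

```text
top mould 0.98 [266. 223.] 2308 [543. 139. 119.] [610. 210. 129.] [473.  48.  10.]
top mould 0.97 [415. 343.] 3277 [ 244. -246.  118.] [ 305. -183.  128.] [ 167. -356.    9.]
top mould 0.72 [123. 336.] 3837 [255. 494. 114.] [326. 569. 128.] [188. 406.   4.]
top tray 0.59 [375. 218.] 3448 [ 569. -164.    5.] [647. -66.  23.] [ 489. -283.   -1.]
top bar 0.64 [148. 255.] 615 [479. 446.  87.] [506. 475. 133.] [453. 429.   6.]
top bar 0.61 [254. 220.] 473 [545. 163. 115.] [583. 183. 120.] [507. 142. 108.]
top bar 0.38 [318. 151.] 599 [745.   4.  98.] [780.  34. 105.] [724. -24.  14.]
top handle 0.97 [455. 338.] 484 [ 255. -344.   87.] [ 294. -237.  131.] [ 223. -364.   31.]
top handle 0.78 [153. 338.] 547 [249. 415.  85.] [281. 527. 131.] [209. 403.  -1.]
top handle 0.75 [291. 221.] 344 [556.  60. 125.] [595. 114. 132.] [525.  45.  33.]
top finished_bar 0.55 [403. 221.] 440 [ 557. -232.   34.] [ 597. -206.   39.] [ 520. -260.   11.]
top finished_bar 0.51 [376. 217.] 3435 [ 571. -164.    5.] [647. -67.  23.] [ 489. -282.   -1.]
side mould 0.81 [404. 256.] 300 [ 277. -188.   42.] [361. 116.
[... 589 characters left out ...]
.] [ 599. -203.   42.] [ 519. -286.    9.]
{'t': 0.6, 'qpos': array([-1.21598626e+00,  4.23075721e-01,  1.62990369e+00,  4.09085135e-06,
        1.08860539e+00, -1.90202389e-02]), 'qvel': array([ 0.00034166, -0.00031182, -0.00035552, -0.0001734 , -0.00187434,
        0.00105327]), 'joint_torque': array([ 6.39573100e-04, -5.44297671e+01, -2.73930538e+01,  6.44996599e-02,
        1.70769368e-02, -9.33065166e-06]), 'ee_pos': array([ 228.24703566, -581.81279338,  202.18878074]), 'orientation': array([ 2.59555327e+00, -1.76994282e+00,  1.33550018e-05]), 'ft_force': array([-0.26734067, -0.42692449,  0.19581817]), 'moment': array([-0.05846349,  0.05964587,  0.03867208]), 'width': 87.76837551133825}
```

View pics/top0.png

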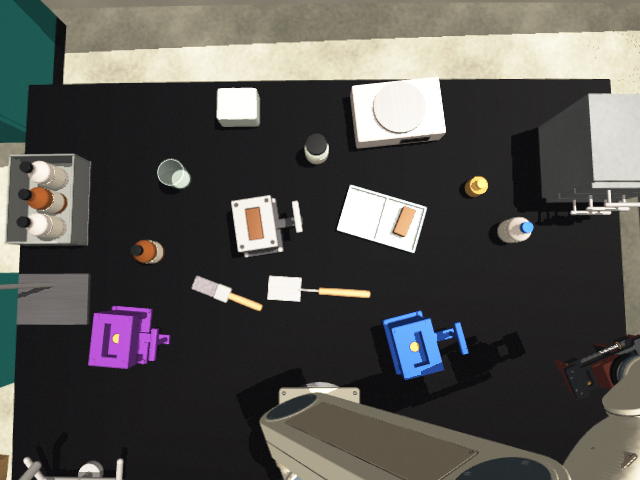

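View pics/side0.png

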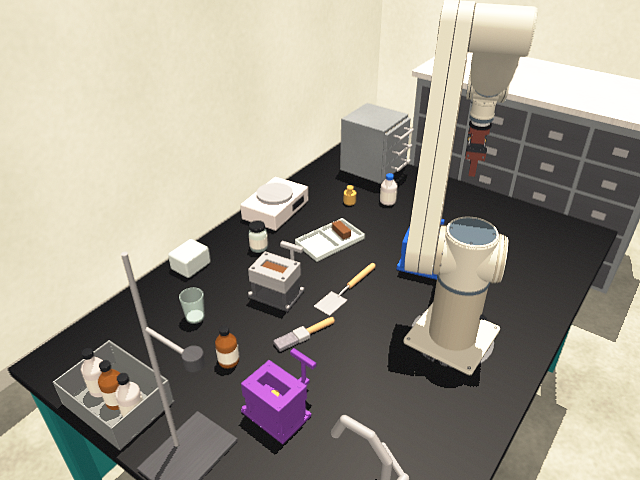

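Top view: the candidates are the grey mould at (255,223) with a brown bar, the purple one at (120,337) and the blue one at (415,345). The grey one fits, being steel with the bar in its pocket. The tray is at (382,218), with its empty compartment to the left at about (362,213) and the finished bar at (403,221). I'll confirm the mould in a crop and fit the poses.

```bash
python3 - <<'E'
from h import *
z=np.load('top0.npz'); p,d=z['p'],z['d']; c={k:z[k] for k in('fx','fy','cx','cy','distortion','rvec','tvec')}
save(cv2.resize(p[150:290,200:440],None,fx=3.3,fy=3.3,interpolation=cv2.INTER_CUBIC),'crop0.png')
V,U=np.mgrid[140:280,200:440]; uv=np.c_[U.ravel(),V.ravel()]; ok=d[uv[:,1],uv[:,0]]>0; uv=uv[ok]
w=world(c,d,uv); col=p[uv[:,1],uv[:,0]].astype(int)
brown=(col[:,0]>col[:,2]+50)
def rect(n,m):
    q=w[m]
    if len(q)<10: print(n,len(q));return
    r=cv2.minAreaRect(q[:,:2].astype(np.float32)); print(n,len(q),np.round(r[0],1),np.round(r[1],1),round(r[2],1),'z',np.round(np.percentile(q[:,2],[5,50,95]),1))
x,y,h=w.T
rect('bar',brown&(abs(x-545)<60)&(abs(y-163)<50)&(h>90))
rect('mouldtop',(abs(h-120)<9)&(abs(x-545)<90)&(y>90)&(y<240))
rect('handle',(h>110)&(h<140)&(abs(x-556)<60)&(y>30)&(y<80))
rect('fbar',brown&(abs(x-557)<60)&(y<-180)&(y>-290)&(h>20))
rect('tray',(h<30)&(h>-10)&(col.min(1)>90)&(x>470)&(x<670)&(y<-40)&(y>-310))
E
```

```text
bar 451 [547.2 162.5] [81.8 37.7] 7.8 z [109.9 115.3 118.7]
mouldtop 1971 [545.6 163.3] [130.5 100.8] 8.2 z [113.6 119.4 123.7]
handle 203 [561.4  54.6] [80. 16.] 8.4 z [123.4 128.2 131.3]
fbar 373 [ 559.2 -234.5] [35.8 80. ] 67.2 z [30.6 34.4 37.9]
tray 3552 [ 570.6 -177.8] [228.1 139.1] 72.9 z [-0.   4.7 21.1]
```

View pics/crop0.png

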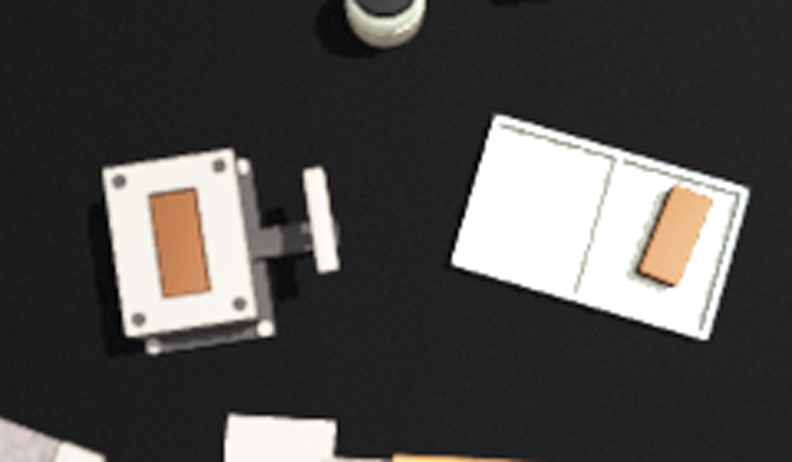

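The crop confirms it: the grey steel mould has the brown bar in its pocket, with its T-handle at crop (320,220). The tray's empty compartment is at crop (535,195) and the finished bar at (675,235). Fits: mould centre (546,163), yaw 8.2°; handle (561,54), z 128 at its top; tray about (570,-177), yaw -17°. These agree with the given sizes. Next I turn the jaws to mould y and go above the handle.

```bash
python3 -m inch '[{"az":6.6,"jaw":0.5},{"az":6.6,"jaw":0.5},{"tx":-4.85,"ty":-3.5,"jaw":0.5},{"tx":-4.85,"ty":-3.5,"jaw":0.5},{"tx":-4.85,"ty":-3.5,"jaw":0.5},{"tx":-4.85,"ty":-3.5,"jaw":0.5},{"tx":-4.85,"ty":-3.5,"jaw":0.5},{"tx":-4.85,"ty":-3.5,"jaw":0.5},{"tx":-4.85,"ty":-3.5,"jaw":0.5},{"tx":-4.85,"ty":-3.5,"jaw":0.5},{"tx":-4.85,"ty":-3.5,"jaw":0.5},{"jaw":0.5}]'
cat >> h.py <<'E'
def go(t,yaw=None):
    """print tool-axes shift (cm) to world target t, turn az (deg) to bring tool x to world angle yaw"""
    o=get_obs(); R=cv2.Rodrigues(o['orientation'])[0]
    a=np.degrees(np.arctan2(R[1,0],R[0,0]))
    print('pos',np.round(o['ee_pos'],1),'xang',round(a,2),'tilt',np.round(R[:2,2],4),'F',np.round(o['ft_force'],1),'w',round(o['width'],1),'t',round(o['t'],2))
    print('shift cm',np.round(R.T@(np.array(t)-o['ee_pos'])/10,2),'az',None if yaw is None else round(a-yaw,2))
E
python3 -c "
from h import *
go([561.4,54.5,200],-81.8)"
```

```text
pos [ 228.2 -581.8  202.2] xang -68.58 tilt [ 0. -0.] F [-0.3 -0.4  0.2] w 87.8 t 0.6
shift cm [-47.07 -54.25   0.22] az 13.22$[0]: bad value
```

```bash
python3 -m inch '[{"tx":0,"ty":0,"tz":0,"ax":0,"ay":0,"az":6.6,"jaw":0.5},{"tx":0,"ty":0,"tz":0,"ax":0,"ay":0,"az":6.6,"jaw":0.5},{"tx":-4.85,"ty":-3.5,"tz":0,"ax":0,"ay":0,"az":0,"jaw":0.5},{"tx":-4.85,"ty":-3.5,"tz":0,"ax":0,"ay":0,"az":0,"jaw":0.5},{"tx":-4.85,"ty":-3.5,"tz":0,"ax":0,"ay":0,"az":0,"jaw":0.5},{"tx":-4.85,"ty":-3.5,"tz":0,"ax":0,"ay":0,"az":0,"jaw":0.5},{"tx":-4.85,"ty":-3.5,"tz":0,"ax":0,"ay":0,"az":0,"jaw":0.5},{"tx":-4.85,"ty":-3.5,"tz":0,"ax":0,"ay":0,"az":0,"jaw":0.5},{"tx":-4.85,"ty":-3.5,"tz":0,"ax":0,"ay":0,"az":0,"jaw":0.5},{"tx":-4.85,"ty":-3.5,"tz":0,"ax":0,"ay":0,"az":0,"jaw":0.5},{"tx":-4.85,"ty":-3.5,"tz":0,"ax":0,"ay":0,"az":0,"jaw":0.5},{"tx":0,"ty":0,"tz":0,"ax":0,"ay":0,"az":0,"jaw":0.5}]'; python3 -c "
from h import *
go([561.4,54.5,200],-81.8)"
```

```text
t: 2.1
ee_pos: [479.2, -101.7, 202.4]
orientation: [-2.38, 2.049, -0.001]
ft_force: [-0.0, 0.3, -0.2]
width: 43.9
pos [ 479.2 -101.7  202.4] xang -81.46 tilt [0.001  0.0002] F [-0.   0.3 -0.2] w 43.9 t 2.1
shift cm [-14.22 -10.45   0.26] az 0.34
```

```bash
python3 -m inch '[{"tx":-4.74,"ty":-3.48,"tz":0,"ax":0,"ay":0,"az":0.3,"jaw":0.5},{"tx":-4.74,"ty":-3.48,"tz":0,"ax":0,"ay":0,"az":0,"jaw":0.5},{"tx":-4.74,"ty":-3.48,"tz":0,"ax":0,"ay":0,"az":0,"jaw":0.5},{"tx":0,"ty":0,"tz":0,"ax":0,"ay":0,"az":0,"jaw":0.5},{"tx":0,"ty":0,"tz":0,"ax":0,"ay":0,"az":0,"jaw":0.5}]'; python3 - <<'E'
from h import *
go([561.4,54.5,101],-81.8)
p,d,c=shot('wrist'); save(p,'w1.png')
V,U=np.mgrid[0:480:2,0:640:2]; uv=np.c_[U.ravel(),V.ravel()]; uv=uv[d[uv[:,1],uv[:,0]]>0]
x,y,h=world(c,d,uv).T
for n,m in(('handle',(h>118)&(h<138)&(abs(x-561)<55)&(abs(y-54)<25)),('mtop',(abs(h-120)<6)&(y>95)&(y<240)&(abs(x-546)<85))):
    q=np.c_[x,y][m].astype(np.float32)
    if len(q)>10: print(n,len(q),cv2.minAreaRect(q),np.percentile(h[m],[5,50,95]))
E
```

```text
t: 2.72
ee_pos: [560.5, 49.5, 201.8]
orientation: [2.368, -2.062, -0.001]
ft_force: [0.3, 0.4, -0.4]
width: 43.8
pos [560.5  49.5 201.8] xang -82.09 tilt [-0.0012 -0.0006] F [ 0.3  0.4 -0.4] w 43.8 t 2.73
shift cm [-0.49 -0.17 10.08] az -0.29
handle 485 ((561.619873046875, 54.25519561767578), (78.67301940917969, 14.751395225524902), 8.05211353302002) [125.42857633 127.03039515 128.18741353]
mtop 4410 ((545.5635375976562, 162.78553771972656), (130.25637817382812, 100.96092987060547), 8.11377239227295) [114.37326323 119.16351255 120.39702495]
```

View pics/w1.png

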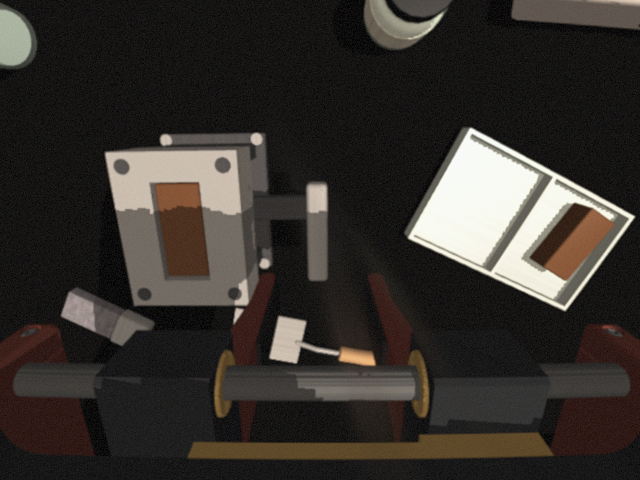

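The wrist view shows the handle at (317,232), the mould at (185,230) and the tray at (520,215), which agrees with the top view to within 1 mm. Next: correct, descend astride the cross bar and grip.

```bash
python3 -m inch '[{"tx":-0.47,"ty":-0.18,"tz":0,"ax":0,"ay":0,"az":-0.2,"jaw":0.5},{"tx":0,"ty":0,"tz":3,"ax":0,"ay":0,"az":0,"jaw":0.5},{"tx":0,"ty":0,"tz":3,"ax":0,"ay":0,"az":0,"jaw":0.5},{"tx":0,"ty":0,"tz":2.5,"ax":0,"ay":0,"az":0,"jaw":0.5},{"tx":0,"ty":0,"tz":1.4,"ax":0,"ay":0,"az":0,"jaw":0.5},{"tx":0,"ty":0,"tz":0,"ax":0,"ay":0,"az":0,"jaw":0.5},{"tx":0,"ty":0,"tz":0,"ax":0,"ay":0,"az":0,"jaw":0.5}]'; python3 -c "
from h import *
go([561.5,54.3,101],-81.9)"
```

```text
t: 3.65
ee_pos: [563.0, 55.3, 104.1]
orientation: [-2.372, 2.058, -0.002]
ft_force: [0.3, 0.3, 0.1]
width: 44.0
pos [563.   55.3 104.1] xang -81.9 tilt [0.0014 0.0001] F [0.3 0.3 0.1] w 44.0 t 3.65
shift cm [0.08 0.16 0.31] az -0.0
```

```bash
python3 -m inch '[{"tx":0.08,"ty":0.16,"tz":0.2,"ax":0,"ay":0,"az":0,"jaw":0.5},{"tx":0,"ty":0,"tz":0,"ax":0,"ay":0,"az":0,"jaw":0.05},{"tx":0,"ty":0,"tz":0,"ax":0,"ay":0,"az":0,"jaw":0.05},{"tx":0,"ty":0,"tz":0,"ax":0,"ay":0,"az":0,"jaw":0.05},{"tx":0,"ty":0,"tz":0,"ax":0,"ay":0,"az":0,"jaw":0.05},{"tx":0,"ty":0,"tz":0,"ax":0,"ay":0,"az":0,"jaw":0.05},{"tx":0,"ty":0,"tz":0,"ax":0,"ay":0,"az":0,"jaw":0.05}]'; python3 -c "
from h import *
go([561.5,54.3,101],-81.9)"
```

```text
t: 4.53
ee_pos: [561.1, 53.0, 101.3]
orientation: [2.373, -2.057, 0.003]
ft_force: [1.3, -7.8, 0.4]
width: 15.8
pos [561.1  53.  101.3] xang -81.84 tilt [ 0.0005 -0.0022] F [ 1.3 -7.8  0.4] w 15.8 t 4.53
shift cm [-0.12 -0.06  0.03] az 0.06
```

```bash
python3 -m inch '[{"tx":0.08,"ty":0,"tz":-0.3,"ax":0,"ay":0,"az":0,"jaw":0.05},{"tx":0,"ty":0,"tz":-0.4,"ax":0,"ay":0,"az":0,"jaw":0.05},{"tx":0,"ty":0,"tz":-0.4,"ax":0,"ay":0,"az":0,"jaw":0.05},{"tx":0,"ty":0,"tz":-0.4,"ax":0,"ay":0,"az":0,"jaw":0.05},{"tx":0,"ty":0,"tz":-0.4,"ax":0,"ay":0,"az":0,"jaw":0.05},{"tx":0,"ty":0,"tz":-0.4,"ax":0,"ay":0,"az":0,"jaw":0.05},{"tx":0,"ty":0,"tz":-0.4,"ax":0,"ay":0,"az":0,"jaw":0.05},{"tx":0,"ty":0,"tz":0,"ax":0,"ay":0,"az":0,"jaw":0.05},{"tx":0,"ty":0,"tz":0,"ax":0,"ay":0,"az":0,"jaw":0.05}]'; python3 -c "
from h import *
go([561.5,54.3,131],-81.9)"
```

```text
t: 5.65
ee_pos: [561.0, 53.0, 127.6]
orientation: [2.373, -2.058, 0.001]
ft_force: [3.6, -4.3, -6.6]
width: 15.5
pos [561.   53.  127.6] xang -81.86 tilt [ 0.     -0.0012] F [ 3.6 -4.3 -6.6] w 15.5 t 5.65
shift cm [-0.12 -0.06 -0.34] az 0.04
```

```bash
python3 -m inch '[{"tx":0,"ty":0,"tz":-0.3,"ax":0,"ay":0,"az":0,"jaw":0.05},{"tx":0,"ty":0,"tz":-0.1,"ax":0,"ay":0,"az":0,"jaw":0.05},{"tx":0,"ty":0,"tz":0,"ax":0,"ay":0,"az":0,"jaw":0.05},{"tx":0,"ty":0,"tz":0,"ax":0,"ay":0,"az":0,"jaw":0.05}]'; python3 -c "
from h import *
go([561.5,54.3,131],-81.9)"
```

```text
t: 6.15
ee_pos: [561.1, 53.0, 131.3]
orientation: [2.373, -2.058, 0.001]
ft_force: [3.9, -3.8, -10.0]
width: 15.7
pos [561.1  53.  131.3] xang -81.86 tilt [-0.     -0.0012] F [  3.9  -3.8 -10. ] w 15.7 t 6.15
shift cm [-0.12 -0.06  0.03] az 0.04
```

```bash
python3 -m inch '[{"tx":0,"ty":0,"tz":0,"ax":0,"ay":0,"az":0,"jaw":0.5},{"tx":0,"ty":0,"tz":0,"ax":0,"ay":0,"az":0,"jaw":0.5},{"tx":0,"ty":0,"tz":0,"ax":0,"ay":0,"az":0,"jaw":0.5},{"tx":0,"ty":0,"tz":0,"ax":0,"ay":0,"az":0,"jaw":0.5},{"tx":0,"ty":0,"tz":-1.5,"ax":0,"ay":0,"az":0,"jaw":0.5},{"tx":0,"ty":0,"tz":-3,"ax":0,"ay":0,"az":0,"jaw":0.5},{"tx":0,"ty":0,"tz":-4,"ax":0,"ay":0,"az":0,"jaw":0.5},{"tx":0,"ty":0,"tz":-2,"ax":0,"ay":0,"az":0,"jaw":0.5},{"tx":0,"ty":0,"tz":0,"ax":0,"ay":0,"az":0,"jaw":0.5},{"tx":0,"ty":0,"tz":0,"ax":0,"ay":0,"az":0,"jaw":0.5}]'; python3 - <<'E'
from h import *
go([545.6,163,236],-81.9)
for n in('wrist','top'):
    p,d,c=shot(n); save(p,n+'2.png')
    V,U=np.mgrid[0:480,0:640]; uv=np.c_[U.ravel(),V.ravel()]; uv=uv[d[uv[:,1],uv[:,0]]>0]
    x,y,h=world(c,d,uv).T; col=p[uv[:,1],uv[:,0]].astype(int); br=(col[:,0]>1.5*col[:,2])
    tr=np.array([570,-176]);ax=np.array([.956,-.294]);ay=np.array([.294,.956])
    rel=np.c_[x,y]-tr; a=rel@ax; b=rel@ay
    for k,m in(('handle',(h>148)&(h<168)&(abs(x-561)<55)&(abs(y-54)<25)),('bar',(h>136)&(h<152)&br&(abs(x-546)<60)&(abs(y-163)<40)),('rim',(h>15)&(h<26)&(abs(a)<75)&(abs(b)<120)&~br)):
        q=np.c_[x,y][m].astype(np.float32)
        if len(q)>10: print(n,k,len(q),cv2.minAreaRect(q),np.round(np.percentile(h[m],[5,50,95]),1))
E
```

```text
t: 7.4
ee_pos: [560.4, 53.7, 236.8]
orientation: [2.373, -2.058, -0.001]
ft_force: [-1.1, -0.2, -0.4]
width: 43.8
pos [560.4  53.7 236.8] xang -81.88 tilt [-0.0007 -0.0001] F [-1.1 -0.2 -0.4] w 43.8 t 7.4
shift cm [-11.03  -0.08   0.08] az 0.02
wrist handle 1906 ((561.7384033203125, 54.419700622558594), (78.93461608886719, 15.75977611541748), 8.621175765991211) [154.4 156.4 157.6]
wrist bar 3983 ((545.177734375, 163.26846313476562), (79.62329864501953, 36.052608489990234), 8.619081497192383) [140.4 142.6 143.8]
wrist rim 2648 ((567.1260375976562, -173.91143798828125), (222.48147583007812, 131.1160125732422), 73.05974578857422) [15.8 18.2 19.7]
top handle 101 ((539.8587036132812, 51.282318115234375), (36.42596435546875, 15.824600219726562), 8.395103454589844) [154.4 158.  161. ]
top bar 42 ((526.7686767578125, 145.06051635742188), (35.38454055786133, 7.408255100250244), 0.7906366586685181) [139.6 144.  146.4]
top rim 505 ((567.7389526367188, -173.87152099609375), (220.68589782714844, 131.75643920898438), 73.1113052368164) [16.  19.9 24.1]
```

View pics/wrist2.png

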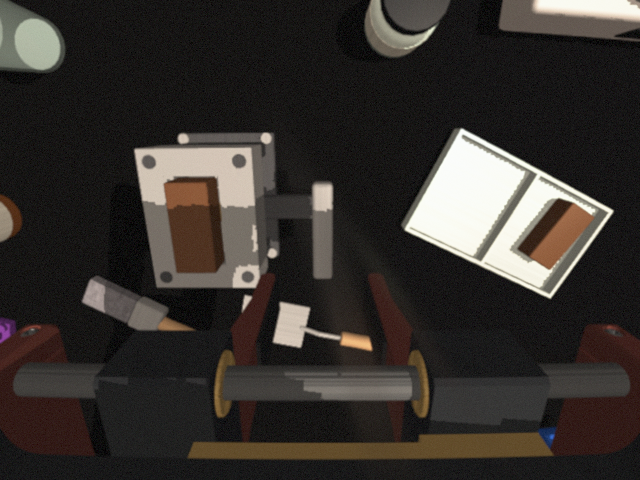

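The wrist view shows the bar standing up out of the pocket at (195,225), top z about 143. The handle at (322,230) has its top at about 157, so the rod is fully up. Next I go over the bar.

```bash
python3 -m inch '[{"tx":-3.7,"ty":0,"tz":0,"ax":0,"ay":0,"az":0,"jaw":0.72},{"tx":-3.7,"ty":-0.05,"tz":0,"ax":0,"ay":0,"az":-0.2,"jaw":0.72},{"tx":-3.65,"ty":0,"tz":0,"ax":0,"ay":0,"az":0,"jaw":0.72},{"tx":0,"ty":0,"tz":2,"ax":0,"ay":0,"az":0,"jaw":0.72},{"tx":0,"ty":0,"tz":3,"ax":0,"ay":0,"az":0,"jaw":0.72},{"tx":0,"ty":0,"tz":2,"ax":0,"ay":0,"az":0,"jaw":0.72},{"tx":0,"ty":0,"tz":0,"ax":0,"ay":0,"az":0,"jaw":0.72},{"tx":0,"ty":0,"tz":0,"ax":0,"ay":0,"az":0,"jaw":0.72}]'; python3 -c "
from h import *
go([545.4,163.1,124.5],-81.6)"
```

```text
t: 8.5
ee_pos: [545.9, 163.2, 167.4]
orientation: [2.377, -2.055, -0.0]
ft_force: [-0.2, -0.1, 0.1]
width: 62.9
pos [545.9 163.2 167.4] xang -81.69 tilt [-0.0001 -0.    ] F [-0.2 -0.1  0.1] w 62.9 t 8.5
shift cm [-0.    0.05  4.29] az -0.09
```

```bash
python3 -m inch '[{"tx":0,"ty":0.05,"tz":1.8,"ax":0,"ay":0,"az":0,"jaw":0.72},{"tx":0,"ty":0,"tz":1.5,"ax":0,"ay":0,"az":0,"jaw":0.72},{"tx":0,"ty":0,"tz":0.8,"ax":0,"ay":0,"az":0,"jaw":0.72},{"tx":0,"ty":0,"tz":0,"ax":0,"ay":0,"az":0,"jaw":0.72},{"tx":0,"ty":0,"tz":0,"ax":0,"ay":0,"az":0,"jaw":0.3},{"tx":0,"ty":0,"tz":0,"ax":0,"ay":0,"az":0,"jaw":0.3},{"tx":0,"ty":0,"tz":0,"ax":0,"ay":0,"az":0,"jaw":0.3},{"tx":0,"ty":0,"tz":0,"ax":0,"ay":0,"az":0,"jaw":0.3},{"tx":0,"ty":0,"tz":0,"ax":0,"ay":0,"az":0,"jaw":0.3}]'; python3 -c "
from h import *
go([545.4,163.1,124.5],-81.6)"
```

```text
t: 9.62
ee_pos: [545.3, 163.1, 126.3]
orientation: [-2.377, 2.054, -0.0]
ft_force: [0.2, -0.7, 0.6]
width: 26.4
pos [545.3 163.1 126.3] xang -81.68 tilt [0.0002 0.0001] F [ 0.2 -0.7  0.6] w 26.4 t 9.62
shift cm [-0.   -0.01  0.18] az -0.08
```

The width reads 26 mm and the bar is 36 mm, so the fingers have closed without it. I'll look.

```bash
python3 - <<'E'
from h import *
p,d,c=shot('side'); save(cv2.resize(p[150:350,180:420],None,fx=3.2,fy=3.0,interpolation=cv2.INTER_CUBIC),'s3.png')
V,U=np.mgrid[200:330,220:340]; uv=np.c_[U.ravel(),V.ravel()]; uv=uv[d[uv[:,1],uv[:,0]]>0]
x,y,h=world(c,d,uv).T; col=p[uv[:,1],uv[:,0]].astype(int); br=(col[:,0]>1.5*col[:,2])&(h>95)
m=(abs(x-561)<50)&(abs(y-54)<20)&(h>105); print('handle top',np.percentile(h[m],[50,90,97]),m.sum())
print('brown',br.sum(),np.percentile(np.c_[x,y,h][br],[3,50,97],axis=0).round())
E
```

```text
handle top [155.37319611 163.5110521  164.66614039] 156
brown 945 [[504.  88. 126.]
 [532. 183. 240.]
 [572. 247. 319.]]
```

View pics/s3.png

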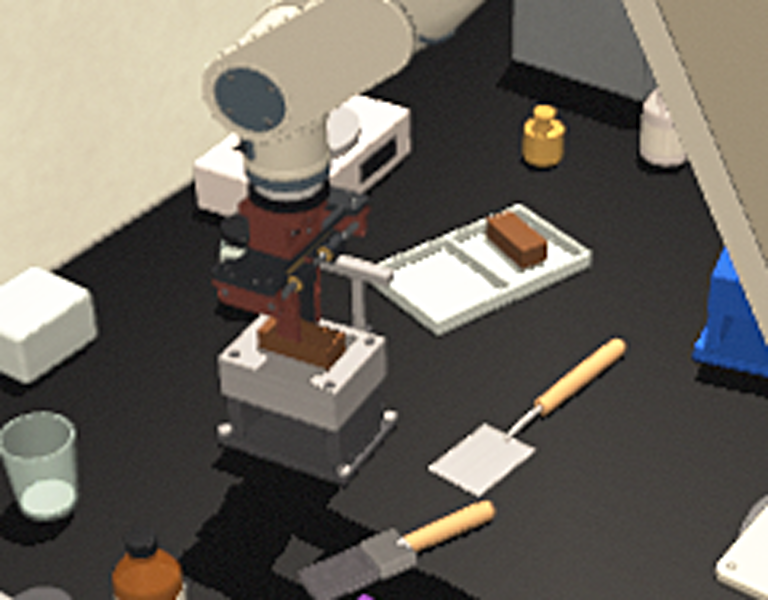

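```bash
python3 - <<'E'
from h import *
p,d,c=shot('wrist'); save(p,'w4.png')
V,U=np.mgrid[0:480,0:640]; uv=np.c_[U.ravel(),V.ravel()]; uv=uv[d[uv[:,1],uv[:,0]]>0]
x,y,h=world(c,d,uv).T; col=p[uv[:,1],uv[:,0]].astype(int); br=(col[:,0]>1.5*col[:,2])
for k,m in(('handle',(h>118)&(h<168)&(abs(x-561)<55)&(abs(y-54)<25)),('bar',(h>100)&(h<155)&br&(abs(x-546)<60)&(abs(y-163)<40))):
    q=np.c_[x,y][m].astype(np.float32)
    if len(q)>10: print(k,len(q),cv2.minAreaRect(q),np.round(np.percentile(h[m],[5,25,50,75,95]),1))
print(get_obs()['width'],get_obs()['t'])
E
```

```text
handle 6859 ((561.8517456054688, 55.13357162475586), (79.90449523925781, 17.091157913208008), 8.37407398223877) [133.4 150.4 156.  156.8 157.6]
bar 9034 ((545.762451171875, 164.4750213623047), (79.05045318603516, 43.51529312133789), 8.73779582977295) [133.8 142.5 143.  143.4 144.2]
26.532025207300745 9.725
```

View pics/w4.png

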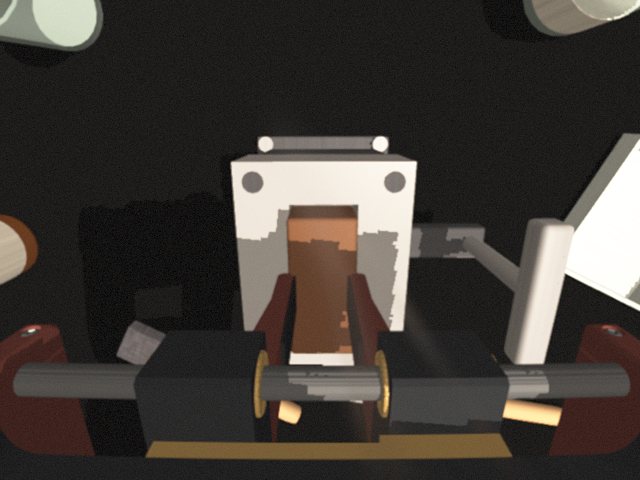

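```bash
python3 - <<'E'
from h import *
o=get_obs(); p,d,c=shot('wrist')
K=np.array([[c['fx'],0,c['cx']],[0,c['fy'],c['cy']],[0,0,1]],float)
R=cv2.Rodrigues(o['orientation'])[0]
P=np.array([[0,0,0],[13,0,0],[-13,0,0],[18,0,0],[-18,0,0],[0,0,-19]],float)@R.T+o['ee_pos']
print(cv2.projectPoints(P,np.array(c['rvec'],float),np.array(c['tvec'],float),K,np.array(c['distortion'],float))[0][:,0].round())
Rc=cv2.Rodrigues(np.array(c['rvec'],float))[0]; print('cam pos',(-Rc.T@np.ravel(c['tvec'])).round(), 'z dir',Rc[2].round(2))
for u,v in [(285,280),(280,290),(275,300),(270,320),(357,280),(362,290),(368,310),(320,275),(320,330),(300,280),(345,280)]:
    w=world(c,d,[[u,v]]); 
    if len(w): print((u,v),((w[0]-o['ee_pos'])@R).round(1),w[0].round(1))
print(o['width'],o['ft_force'])
E
```

```text
[[323. 278.]
 [346. 278.]
 [301. 278.]
 [355. 278.]
 [292. 278.]
 [324. 293.]]
cam pos [628. 176. 308.] z dir [-0.3  -0.04 -0.95]
(285, 280) [-18.8 -12.2 -28.8] [554.5 183.5 155.1]
(280, 290) [-20.1 -12.  -39.1] [554.2 184.7 165.3]
(275, 300) [-21.2 -11.8 -48.3] [553.9 185.8 174.5]
(270, 320) [-21.1 -11.9 -64.5] [554.  185.7 190.7]
(357, 280) [ 16.2 -11.5 -27.4] [559.  148.7 153.7]
(362, 290) [ 17.5 -11.6 -38.3] [559.2 147.5 164.5]
(368, 310) [ 17.7 -12.3 -57.5] [560.  147.3 183.7]
(320, 275) [ -1.9  -9.4 -16.8] [554.3 166.3 143.1]
(320, 330) [ -1.9  23.8 -16.6] [521.4 161.6 142.9]
(300, 280) [-12.3  -6.9 -17.7] [550.3 176.3 143.9]
(345, 280) [ 11.1  -6.8 -17.3] [553.5 153.  143.5]
26.532025207300745 [ 0.55841976  0.21934504 -0.17875139]
```

The pictures and depth say the fingers have closed just above the bar top: gap 26 mm, no force, and the tips end about 18 mm short of the reported TCP. I lift a little, open, and measure the real tip position.

```bash
python3 -m inch '[{"tx":0,"ty":0,"tz":-0.5,"ax":0,"ay":0,"az":0,"jaw":0.3},{"tx":0,"ty":0,"tz":-1.5,"ax":0,"ay":0,"az":0,"jaw":0.72},{"tx":0,"ty":0,"tz":0,"ax":0,"ay":0,"az":0,"jaw":0.72},{"tx":0,"ty":0,"tz":0,"ax":0,"ay":0,"az":0,"jaw":0.72},{"tx":0,"ty":0,"tz":0,"ax":0,"ay":0,"az":0,"jaw":0.72}]'; python3 - <<'E'
from h import *
print('t2g',ctrl.tcp_to_grasp); go([545.4,163.1,108],-81.6)
o=get_obs(); p,d,c=shot('wrist'); R=cv2.Rodrigues(o['orientation'])[0]
V,U=np.mgrid[180:400,180:460]; uv=np.c_[U.ravel(),V.ravel()]; uv=uv[d[uv[:,1],uv[:,0]]>0]
w=world(c,d,uv); t=(w-o['ee_pos'])@R
m=(abs(t[:,0])>27)&(abs(t[:,0])<48)&(abs(t[:,1])<16)&(t[:,2]<12)
print(m.sum(), np.histogram(t[m,2],bins=np.arange(-70,13,4)))
for s in(-1,1):
    q=t[m&(t[:,0]*s>0)]; i=np.argsort(-q[:,2])[:200:20]; print(q[i].round(1))
mt=(abs(w[:,0]-546)<50)&(abs(w[:,1]-163)<40); print('bar top',np.percentile(w[mt&(abs(t[:,0])<15),2],[10,50,90]))
E
```

```text
t: 10.4
ee_pos: [545.0, 163.0, 146.0]
orientation: [2.376, -2.054, -0.0]
ft_force: [0.1, 0.4, 0.1]
width: 61.5
t2g 18.700000000000003
pos [545. 163. 146.] xang -81.68 tilt [-0.0004 -0.0001] F [0.1 0.4 0.1] w 61.5 t 10.4
shift cm [-0.   -0.04  3.8 ] az -0.08
7391 (array([588, 536, 508, 448, 401, 348, 338, 311, 277, 256, 228, 233, 118,
         0,   0,   0,   0,   0,   0,   0]), array([-70, -66, -62, -58, -54, -50, -46, -42, -38, -34, -30, -26, -22,
       -18, -14, -10,  -6,  -2,   2,   6,  10]))
[[-32.3  -9.6 -18.6]
 [-31.9   7.9 -20.5]
 [-32.3  -1.8 -21.3]
 [-36.2 -11.7 -22. ]
 [-35.  -12.1 -22.9]
 [-33.5  -9.7 -23.5]
 [-35.8 -11.6 -24.2]
 [-31.9   2.  -24.8]
 [-31.8  -7.9 -25.5]
 [-39.9 -11.4 -26.1]]
[[ 30.   -0.5 -18.6]
 [ 29.7  -0.8 -20.4]
 [ 32.6 -11.4 -21.3]
 [ 29.7   3.5 -22.1]
 [ 36.3 -11.1 -22.9]
 [ 33.7 -11.8 -23.3]
 [ 29.9  -5.1 -24.3]
 [ 31.4 -10.5 -25.1]
 [ 29.6  -5.2 -25.7]
 [ 36.1 -11.6 -26.4]]
bar top [136.66037168 143.40620394 263.12812909]
```

Confirmed: the fingertips end 18.5 mm behind the reported TCP, so real tip z = reported z + 18.5. I descend so the tips reach about 126, clear of the mould top at 120, and grip.

```bash
python3 -m inch '[{"tx":0,"ty":-0.03,"tz":1.2,"ax":0,"ay":0,"az":0,"jaw":0.72},{"tx":0,"ty":0,"tz":1.2,"ax":0,"ay":0,"az":0,"jaw":0.72},{"tx":0,"ty":0,"tz":0.9,"ax":0,"ay":0,"az":0,"jaw":0.72},{"tx":0,"ty":0,"tz":0.5,"ax":0,"ay":0,"az":0,"jaw":0.72},{"tx":0,"ty":0,"tz":0,"ax":0,"ay":0,"az":0,"jaw":0.72},{"tx":0,"ty":0,"tz":0,"ax":0,"ay":0,"az":0,"jaw":0.3},{"tx":0,"ty":0,"tz":0,"ax":0,"ay":0,"az":0,"jaw":0.3},{"tx":0,"ty":0,"tz":0,"ax":0,"ay":0,"az":0,"jaw":0.3},{"tx":0,"ty":0,"tz":0,"ax":0,"ay":0,"az":0,"jaw":0.3},{"tx":0,"ty":0,"tz":0,"ax":0,"ay":0,"az":0,"jaw":0.3}]'; python3 -c "
from h import *
go([545.4,163.1,206],-81.6)"
```

```text
t: 11.7
ee_pos: [545.7, 163.1, 108.5]
orientation: [-2.376, 2.054, -0.0]
ft_force: [0.3, -0.8, 3.0]
width: 36.0
pos [545.7 163.1 108.5] xang -81.68 tilt [0.0004 0.0001] F [ 0.3 -0.8  3. ] w 36.0 t 11.7
shift cm [-0.    0.02 -9.75] az -0.08
```

```bash
python3 -m inch '[{"tx":0,"ty":0,"tz":-0.5,"ax":0,"ay":0,"az":0,"jaw":0.3},{"tx":0,"ty":0,"tz":-0.8,"ax":0,"ay":0,"az":0,"jaw":0.3},{"tx":0,"ty":0,"tz":-1.5,"ax":0,"ay":0,"az":0,"jaw":0.3},{"tx":0,"ty":0,"tz":-2.5,"ax":0,"ay":0,"az":0,"jaw":0.3},{"tx":0,"ty":0,"tz":-2.5,"ax":0,"ay":0,"az":0,"jaw":0.3},{"tx":0,"ty":0,"tz":-1.5,"ax":0,"ay":0,"az":0,"jaw":0.3},{"tx":0,"ty":0,"tz":0,"ax":0,"ay":0,"az":0,"jaw":0.3},{"tx":0,"ty":0,"tz":0,"ax":0,"ay":0,"az":0,"jaw":0.3}]'; python3 -c "
from h import *
go([583.4,-121.3,200],-106.95)"
```

```text
t: 12.7
ee_pos: [544.9, 162.9, 200.5]
orientation: [2.376, -2.054, -0.001]
ft_force: [-0.2, 0.1, -1.2]
width: 35.9
pos [544.9 162.9 200.5] xang -81.68 tilt [-0.0011 -0.0003] F [-0.2  0.1 -1.2] w 35.9 t 12.7
shift cm [28.68  0.31  0.06] az 25.27
```

```bash
python3 -m inch '[{"tx":2.5,"ty":0.05,"tz":0,"ax":0,"ay":0,"az":0,"jaw":0.3},{"tx":5,"ty":0.05,"tz":0,"ax":0,"ay":0,"az":0,"jaw":0.3},{"tx":5,"ty":0.05,"tz":0,"ax":0,"ay":0,"az":0,"jaw":0.3},{"tx":5,"ty":0.05,"tz":0,"ax":0,"ay":0,"az":0,"jaw":0.3},{"tx":5,"ty":0.05,"tz":0,"ax":0,"ay":0,"az":0,"jaw":0.3},{"tx":4,"ty":0.05,"tz":0,"ax":0,"ay":0,"az":0,"jaw":0.3},{"tx":2.2,"ty":0,"tz":0,"ax":0,"ay":0,"az":0,"jaw":0.3},{"tx":0,"ty":0,"tz":0,"ax":0,"ay":0,"az":8.4,"jaw":0.3},{"tx":0,"ty":0,"tz":0,"ax":0,"ay":0,"az":8.4,"jaw":0.3},{"tx":0,"ty":0,"tz":0,"ax":0,"ay":0,"az":8.4,"jaw":0.3},{"tx":0,"ty":0,"tz":0,"ax":0,"ay":0,"az":0,"jaw":0.3},{"tx":0,"ty":0,"tz":0,"ax":0,"ay":0,"az":0,"jaw":0.3}]'; python3 -c "
from h import *
go([583.4,-121.3,40],-106.95)"
```

```text
t: 14.2
ee_pos: [583.9, -120.8, 200.8]
orientation: [1.875, -2.52, -0.001]
ft_force: [-0.6, -0.5, -0.7]
width: 35.7
pos [ 583.9 -120.8  200.8] xang -106.69 tilt [-0.0007  0.0003] F [-0.6 -0.5 -0.7] w 35.7 t 14.2
shift cm [ 0.06  0.02 16.08] az 0.26
```

```bash
python3 -m inch '[{"tx":0.05,"ty":0.02,"tz":2.5,"ax":0,"ay":0,"az":0.2,"jaw":0.3},{"tx":0,"ty":0,"tz":4.5,"ax":0,"ay":0,"az":0,"jaw":0.3},{"tx":0,"ty":0,"tz":4.5,"ax":0,"ay":0,"az":0,"jaw":0.3},{"tx":0,"ty":0,"tz":3.5,"ax":0,"ay":0,"az":0,"jaw":0.3},{"tx":0,"ty":0,"tz":2.5,"ax":0,"ay":0,"az":0,"jaw":0.3},{"tx":0,"ty":0,"tz":1.4,"ax":0,"ay":0,"az":0,"jaw":0.3},{"tx":0,"ty":0,"tz":0,"ax":0,"ay":0,"az":0,"jaw":0.3},{"tx":0,"ty":0,"tz":0,"ax":0,"ay":0,"az":0,"jaw":0.3}]'; python3 -c "
from h import *
go([583.4,-121.3,-1],-106.95)"
```

```text
t: 15.2
ee_pos: [584.6, -121.9, 13.1]
orientation: [-1.867, 2.525, -0.002]
ft_force: [-0.6, -0.2, -1.3]
width: 35.9
pos [ 584.6 -121.9   13.1] xang -107.06 tilt [ 0.0016 -0.0003] F [-0.6 -0.2 -1.3] w 35.9 t 15.2
shift cm [-0.02  0.13  1.41] az -0.11
```

```bash
python3 -m inch '[{"tx":0,"ty":0.1,"tz":0.5,"ax":0,"ay":0,"az":0,"jaw":0.3},{"tx":0,"ty":0,"tz":0.4,"ax":0,"ay":0,"az":0,"jaw":0.3},{"tx":0,"ty":0,"tz":0.25,"ax":0,"ay":0,"az":0,"jaw":0.3},{"tx":0,"ty":0,"tz":0,"ax":0,"ay":0,"az":0,"jaw":0.3},{"tx":0,"ty":0,"tz":0,"ax":0,"ay":0,"az":0,"jaw":0.3}]'; python3 -c "
from h import *
go([583.4,-121.3,-1.5],-106.95)"
```

```text
t: 15.82
ee_pos: [582.8, -121.5, 0.7]
orientation: [-1.867, 2.527, -0.0]
ft_force: [-0.3, -0.0, -1.1]
width: 35.7
pos [ 582.8 -121.5    0.7] xang -107.08 tilt [0.0001 0.    ] F [-0.3 -0.  -1.1] w 35.7 t 15.82
shift cm [-0.03 -0.05  0.22] az -0.13
```

```bash
python3 -m inch '[{"tx":0,"ty":0,"tz":0.1,"ax":0,"ay":0,"az":0,"jaw":0.3},{"tx":0,"ty":0,"tz":0.1,"ax":0,"ay":0,"az":0,"jaw":0.3},{"tx":0,"ty":0,"tz":0,"ax":0,"ay":0,"az":0,"jaw":0.3}]';  python3 -m inch '[{"tx":0,"ty":0,"tz":0.05,"ax":0,"ay":0,"az":0,"jaw":0.3},{"tx":0,"ty":0,"tz":0,"ax":0,"ay":0,"az":0,"jaw":0.3}]'
```

```text
t: 16.2
ee_pos: [582.7, -121.4, -1.4]
orientation: [1.867, -2.527, -0.0]
ft_force: [-0.1, -0.4, -1.2]
width: 35.7
t: 16.45
ee_pos: [582.8, -121.4, -1.5]
orientation: [1.867, -2.527, -0.0]
ft_force: [-2.7, 0.3, 4.6]
width: 35.9
```

The upward force of 4.6 N shows the bar has touched the floor. I open partway, staying inside the compartment, and retreat.

```bash
python3 -m inch '[{"tx":0,"ty":0,"tz":0,"ax":0,"ay":0,"az":0,"jaw":0.5},{"tx":0,"ty":0,"tz":0,"ax":0,"ay":0,"az":0,"jaw":0.6},{"tx":0,"ty":0,"tz":0,"ax":0,"ay":0,"az":0,"jaw":0.6},{"tx":0,"ty":0,"tz":0,"ax":0,"ay":0,"az":0,"jaw":0.6},{"tx":0,"ty":0,"tz":-1.5,"ax":0,"ay":0,"az":0,"jaw":0.6},{"tx":0,"ty":0,"tz":-3,"ax":0,"ay":0,"az":0,"jaw":0.6},{"tx":0,"ty":0,"tz":-5,"ax":0,"ay":0,"az":0,"jaw":0.6},{"tx":0,"ty":0,"tz":-5,"ax":0,"ay":0,"az":0,"jaw":0.6},{"tx":0,"ty":0,"tz":-5,"ax":0,"ay":0,"az":0,"jaw":0.6},{"tx":0,"ty":0,"tz":-2,"ax":0,"ay":0,"az":0,"jaw":0.6},{"tx":0,"ty":0,"tz":0,"ax":0,"ay":0,"az":0,"jaw":0.6},{"tx":0,"ty":0,"tz":0,"ax":0,"ay":0,"az":0,"jaw":0.6}]'; python3 - <<'E'
from h import *
p,d,c=shot('wrist'); save(p,'w5.png')
V,U=np.mgrid[0:480,0:640]; uv=np.c_[U.ravel(),V.ravel()]; uv=uv[d[uv[:,1],uv[:,0]]>0]
x,y,h=world(c,d,uv).T; col=p[uv[:,1],uv[:,0]].astype(int); br=(col[:,0]>1.5*col[:,2])
for k,m in(('bar',(h>26)&(h<45)&br&(abs(x-583)<60)&(abs(y+121)<50)),('fbar',(h>26)&(h<45)&br&(abs(x-557)<60)&(abs(y+232)<50)),('handle',(h>148)&(h<168)&(abs(x-561)<55)&(abs(y-54)<25))):
    q=np.c_[x,y][m].astype(np.float32)
    if len(q)>10: print(k,len(q),cv2.minAreaRect(q),np.round(np.percentile(h[m],[5,50,95]),1))
E
```

```text
t: 17.95
ee_pos: [582.0, -121.3, 212.5]
orientation: [1.866, -2.526, -0.001]
ft_force: [0.1, -0.3, -0.1]
width: 52.4
bar 2244 ((582.6240234375, -119.62103271484375), (34.158233642578125, 78.13675689697266), 72.32150268554688) [31.4 32.7 33.9]
fbar 2491 ((559.5587158203125, -233.82772827148438), (35.37482452392578, 78.787353515625), 66.97312927246094) [30.7 32.6 33.8]
handle 1311 ((575.982177734375, 55.7404670715332), (50.59656524658203, 17.053396224975586), 8.538637161254883) [149.3 156.1 157.6]
```

View pics/w5.png

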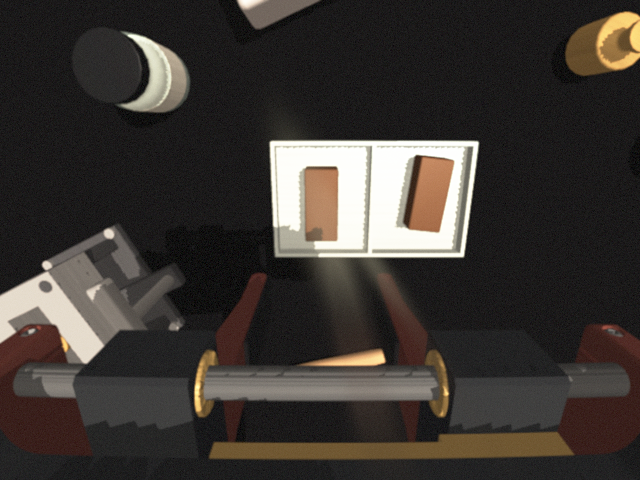

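The bar lies flat at (321,203) in the formerly empty compartment. The finished bar at (430,193) is unmoved, and the gripper is clear of everything.

```bash
python3 -c "
from workcell import ctrl
print(ctrl.close_job())"
```

```text
the job is handed in; nothing more can be done
None
```

The job is handed in at about 18 s of robot time. I raised the knockout rod about 30 mm by its T-handle, to its full travel. I then gripped the raised bar and lowered it into the tray's empty compartment until it touched the floor (4.6 N), and only then released it.

**Last checks:**
- **Bar:** its top is at about z 33 mm, against 34 expected for lying flat. It sits near the compartment centre, turned within about 1° of the tray.
- **Finished bar:** it has not moved (within 1 mm).
- **Handle:** it is still up, with its top at about 157 mm.
- **Gripper:** it is 200 mm up, touching nothing.
- **Bystanders:** I did not check their positions at the end. The gripper stayed clear of them throughout.

**What disagreed:** the fingertips really end 18.5 mm short of the reported TCP. Because of this the first attempt to grip the bar closed just above it, with no contact force. I measured the offset with the wrist camera, allowed for it, and the second grasp held (36.0 mm).

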